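# Load a test tile in its carrier and slide the carrier into the drip stand

## Task

Stand the glaze test tile upright in the shallow walled pocket of the metal tile carrier while the carrier is still on the table, with the tile's foot pointing towards the carrier's handle. Then lift the loaded carrier by its handle and slide it, plain end first, down the sloping drip stand and under the two side lips until it is fully home against the stop, tile still standing in it; let go. Do not knock the tile over and leave the cup and the jar beside it where they are.

Things in the scene. Friction and masses are not known exactly. Their poses are not given: they have to be found in the camera images.
- tile: Glaze test tile, loose, 50 g, L-shaped ceramic: flat foot 30 mm (x) by 34 mm (y) by 8 mm thick; on the foot's +x end an upright plate 8 mm thick (x = +7 to +15 mm), 34 mm wide in y, its top 61 mm above the table. Origin: centre of the foot's underside; z up, x from the toe of the foot to the plate. Stands at a varying place and yaw near the cup and the jar.
- tile_center (a point): Centre of the tile's bounding box: 30.5 mm above the middle of its foot's underside, axes as the tile's (the plate's mid-plane is 11 mm further along +x).
- tile_top (a point): Middle of the top edge of the tile's upright plate, 11 mm along the tile's +x from its middle and 61 mm above its underside. The plate is what one grips (8 mm thick).
- tile_carrier: Tile carrier, loose, about 200 g, bare aluminium. Base plate 56 mm wide (y), 8 mm thick, from x = -55 mm (plain nose, two dark screws) to x = +66 mm (pocket end). Upright handle fin at x = 0, its top 54 mm above the underside. Origin: on the underside, below the handle; z up. Starts flat on the table, nose roughly away from the robot. Loaded, it balances close to the handle.
- carrier_handle (a point): Middle of the carrier's handle fin, 30 mm above the carrier's underside (fin top is 24 mm higher); 12 mm across y, 24 mm along x; axes as the carrier's.
- carrier_pocket (a point): Centre of the floor of the carrier's pocket: 42 mm from the handle along the carrier's +x, 8 mm above its underside. Inside 35 mm (x) by 39 mm (y), walls 3 mm thick and 8 mm high. The tile's foot fits with about 2.5 mm to spare all round, tile x along carrier x (plate on the side away from the handle).
- drip_deck: Sloping deck of the fixed plywood drip stand, rising 25 degrees towards the robot. Origin: middle of the deck surface at the stop's upper face (low end, far from the robot), 30 mm above the table. x runs up the slope, y across, z square off the deck. 84 mm wide, reaches to x = 152 mm. The carrier is fully home with its origin at x = 55 mm, y = 0, z = 0 here, axes along the deck's.
- deck_stop (a point): Same point as the deck's origin. Stop bar just below it (x = -10 to 0 mm), 15.5 mm high. Side rails 11.5 mm high leave 61 mm between them from x = 0 to 57 mm, then flare out to about 82 mm at x = 90 mm.
- deck_lips (a point): Middle of the gap under the lips: on the deck's centre line, 20 mm up the slope from the stop and 11.5 mm off the deck. The two lips lie over the rails at deck x = 0 to 40 mm (turned-up lead-in to 50 mm) and reach inwards to y = +-22.5 mm; undersides 11.5 mm, tops 15.5 mm above the deck. The carrier's 8 mm base plate slides under them from uphill.
- cup: Pale unglazed bisque beaker, 64 mm wide, 79 mm high, loose; origin centre of its underside. Leave where it is.
- jar: Small screw-lid oxide jar, 54 mm wide, 74 mm high, loose; origin centre of its underside. Leave where it is.
There are look-alikes about, which are no part of the job. Of the things like the tile_carrier, leave any that is pink; of the rest the larger one is meant.

How it is judged (in metres and radians):
On the way, in this order (a step that is already met when the one before it is completed fails the run):
1. the tile stands in the carrier's pocket, foot towards the handle, while the carrier is on the table (x of tile_center in the frame of tile_carrier between 0.037 and 0.047 m and y of tile_center in the frame of tile_carrier between -0.005 and 0.005 m and z of tile_center in the frame of tile_carrier between 0.0355 and 0.0415 m and x of tile_top in the frame of tile_carrier above 0.046 m and angle between the z axis of tile_center and the z axis of tile_carrier, either way round below 0.12 rad and height (world z) of tile_carrier below 0.004 m and angle between tile_carrier's own z axis and vertical below 0.06 rad and distance between tile_carrier and drip_deck above 0.09 m), for 0.3 s.
2. the carrier is lifted with the tile standing in it (x of tile_center in the frame of tile_carrier between 0.037 and 0.047 m and y of tile_center in the frame of tile_carrier between -0.005 and 0.005 m and z of tile_center in the frame of tile_carrier between 0.0355 and 0.0415 m and x of tile_top in the frame of tile_carrier above 0.046 m and angle between the z axis of tile_center and the z axis of tile_carrier, either way round below 0.12 rad and height (world z) of tile_carrier above 0.03 m), for 0.2 s.
At the end, for the whole second after the job is handed in: Carrier at rest in the drip stand, pocket end uphill: nose within 4 mm of the stop, 4 mm of the middle, flat on the deck (3 mm, 3.4 deg; 5 deg in turn); tile in its pocket, foot to the handle, within 5 mm of centre, 3 mm of its floor and 7 deg of square; both released (x of tile_center in the frame of tile_carrier between 0.037 and 0.047 m and y of tile_center in the frame of tile_carrier between -0.005 and 0.005 m and z of tile_center in the frame of tile_carrier between 0.0355 and 0.0415 m and x of tile_top in the frame of tile_carrier above 0.046 m and angle between the z axis of tile_center and the z axis of tile_carrier, either way round below 0.12 rad and x of tile_carrier in the frame of drip_deck between 0.051 and 0.059 m and y of tile_carrier in the frame of drip_deck between -0.004 and 0.004 m and z of tile_carrier in the frame of drip_deck between -0.003 and 0.003 m and angle between the z axis of tile_carrier and the z axis of drip_deck, either way round below 0.06 rad and angle between the x axis of tile_carrier and the x axis of drip_deck, either way round below 0.09 rad and x of carrier_pocket in the frame of drip_deck above 0.08 m and linear speed of each of tile_carrier, tile below 0.02 m/s); the robot touches nothing.
It fails at once if the tile is knocked over (angle between tile's own z axis and vertical above 0.9 rad).
It fails at once if the cup or the jar is moved by more than 30 mm (distance of any of cup, jar from where it was at the start of the episode above 0.03 m).
It also fails if it takes over 67 s, if anything falls off the work surface, if the arm or the gripper's body presses on something with over 40 N, if the wrist force passes 120 N, or if a joint passes its speed limit or range.

## Robot

A 6-joint arm with a two-finger parallel gripper is mounted at the origin on a cart in front of the work surface, level with it; the furniture and walls round the work are solid. World frame = base frame: x ahead of the robot, y to its left, z up, the work surface at z = 0. Lengths are in mm, angles in degrees, forces in N, time in s.
With the tool pointing down it reaches from about 325 to 925 mm from the base axis. Payload 3.1 kg.
Tool frame: the origin (TCP) lies at the very end of the fingers, on their centre line; the grasp point (between the pads) lies grasp_offset behind it (grasp_offset is the distance from the TCP to the grasp point, in mm); z points along the fingers, x is the direction in which the jaws open and shut, and the axes are right-handed (so a half turn about z gives the same grasp; the last joint's range is limited). The gripper opens to 85 mm and grips with 20 to 120 N. Pads are 22 mm wide; open, the fingers measure 114 mm over their backs; the gripper's body (76 mm by 85 mm) begins 54 mm behind the grasp point. The pads swing forward as they close: fully open they stand 13 mm farther back than shut.
Start: joints at [58.488, 12.427, 92.441, -0, 75.132, -6.429], TCP at [264.951, 566.074, 231.3] pointing down, gripper open.
Joint ranges: [-157.48, 157.48], [-44.54, 120.13], [17.64, 146.25], [-64.5, 244.5], [7.68, 150.69], [-147.95, 147.95]. Speed limits (degrees/s): [159.86, 159.86, 180, 180, 180, 180].

## Interface

Orientations are given as [roll, pitch, yaw] about the fixed x, y, z axes, in that order (R = Rz(yaw) Ry(pitch) Rx(roll)).
In Python, from station import * gives the robot as it stands. Calls block until the motion is done:
- goto(position, orientation): joint-space move of the TCP to a pose.
- move_l(position, attitude=None, speed=150): straight line of the TCP; attitude=None keeps the orientation; speed is the mean speed in mm/s.
- move_j(angles): joint-space move.
- grip(opening, squeeze=None): finger opening in mm; squeeze is the grip in N (None keeps the last); returns when the fingers have stopped.
- wait(seconds).
- solve_ik(position, orientation): joint angles nearest the present ones, or None.
- get_obs(): the state.
- get_image(name): name is "side" or "top" or "wrist"; returns the picture (480x640x3 uint8, red, green, blue); there is no depth.
- get_calibration(name): a dict with "fx", "fy", "cx", "cy" (pixels), "R" (3x3) and "t" (3): a world point X has camera coordinates R X + t; the wrist camera has in their place "mount" (4x4, takes a point from camera to tool coordinates, whose origin is the TCP and whose axes are the tool frame's). Camera axes: x right, y down, z forward; pixel columns grow to the right and rows downward; lengths in mm; the calibration is good to about 2 mm. A picture is of the moment at which its call begins: read the wrist's pose just before it. get_calibration takes no time and is no camera call.
A pose or a line that the arm cannot do raises Unreachable and nothing moves.
- sign_off(): hands the job in, once; it reports no verdict.
Trained networks look in the newest picture that a camera, given by its name, has taken for a name from the list of things; names that differ only in an ending like _2 or _b are one class to them, and where a whole thing is asked for, a point or a joint stands for the part that bears it (a point fixed in the world has none). Each returns a list of dicts, best first, with "score" (0 to 1); they miss things now and then, are a little off and sometimes report something else, mostly with a low value. They report only what shows in the picture. A call takes as long as a camera call. They do not tell look-alikes from the thing itself.
- spot_in(name, camera): "extent" ([centre column, centre row, width, height] in pixels, round what is visible of it).
- regions_of(name, camera): "region" (480x640 bool, what is visible of it) and "extent" ([centre column, centre row, width, height] in pixels, round what is visible of it).
The state is a dict: "t": time; "joint_pos": joint angles; "qvel": joint speeds; "effort": joint torques, N m; "tcp_pos": TCP position; "ee_rot": TCP orientation; "wrist_force": force on the tool from outside, world axes, zero at the start; "moment": the same for the moment, N m; "grip_width": finger opening in mm.
Only numpy, scipy, OpenCV 4.12 (cv2) and the standard library are available. Lean on these libraries where they do the work, as an engineer would, in place of code of your own. Each camera call takes 0.05 s, during which the arm holds its last target.

## Working session

There is one attempt and no reset: what is moved stays moved. The work goes in short steps, each a Python script; the robot and the scene stay as the last script left them, time stands still between calls to the robot, and variables do not carry over. Pictures are saved under pics/ and viewed, and the job is handed in when it is done.

```bash
ls; mkdir -p pics; python3 - <<'E'
from station import *
import cv2
o=get_obs();print(o); print(globals().get('grasp_offset'))
for n in ["side","top","wrist"]:
    im=get_image(n); cv2.imwrite(f"pics/{n}0.png",im[:,:,::-1])
    c=get_calibration(n); print(n,c)
    for k in ["tile","tile_carrier","drip_deck","cup","jar"]:
        print(k,[(round(d["score"],2),[round(float(x)) for x in d["extent"]]) for d in spot_in(k,n)][:4])
E
```

```text
pics
{'t': 0.0, 'joint_pos': array([ 5.84862853e+01,  1.24782621e+01,  9.25290228e+01,  1.81171114e-03,
        7.51302850e+01, -6.42679587e+00]), 'qvel': array([ 0.04096535, -0.03659358, -0.00856042, -0.02224091,  0.0967888 ,
       -0.08347767]), 'effort': array([-5.65384798e-04, -3.96850204e+01, -3.03848934e+01, -3.98461216e-04,
        9.92228481e-03, -3.06264667e-07]), 'tcp_pos': array([264.52325516, 565.36803675, 229.94700585]), 'ee_rot': array([-1.79982862e+02,  1.36509444e-01,  6.49126345e+01]), 'wrist_force': array([ 0.56390084,  0.40410887, -1.10095494]), 'moment': array([ 0.03226494,  0.03398401, -0.01096975]), 'grip_width': 85.5434889561051}
18.700000000000003
side {'fx': 458.8714106031425, 'fy': 458.8714106031425, 'cx': 315.8227975345564, 'cy': 240.8158894534958, 'R': array([[ 9.99923181e-01,  6.38416349e-04, -1.23783832e-02],
       [-8.89060020e-03, -6.58915482e-01, -7.52164440e-01],
       [-8.63650240e-03,  7.52216710e-01, -6.58859189e-01]]), 't': array([-464.3657954 ,   98.67109365,  917.15905256])}
tile [(0.78, [318, 302, 17, 32])]
tile_carrier [(0.95, [253, 299, 4
[... 616 characters left out ...]
]
drip_deck [(0.92, [210, 235, 79, 83]), (0.69, [299, 246, 43, 60])]
cup [(0.59, [464, 199, 40, 37])]
jar [(0.76, [396, 192, 32, 35]), (0.46, [300, 247, 44, 60])]
wrist {'fx': 386.5277511177217, 'fy': 386.5277511177217, 'cx': 321.09257267974243, 'cy': 242.56800883471095, 'mount': array([[ 9.99999372e-01, -5.19151284e-04, -9.92915072e-04,
         1.05700248e+00],
       [ 8.13638014e-04,  9.45725630e-01,  3.24965183e-01,
        -8.34757514e+01],
       [ 7.70319140e-04, -3.24965787e-01,  9.45725459e-01,
        -1.42684198e+02],
       [ 0.00000000e+00,  0.00000000e+00,  0.00000000e+00,
         1.00000000e+00]])}
tile []
tile_carrier []
drip_deck [(0.63, [164, 468, 138, 19])]
cup []
jar []
```

View pics/side0.png

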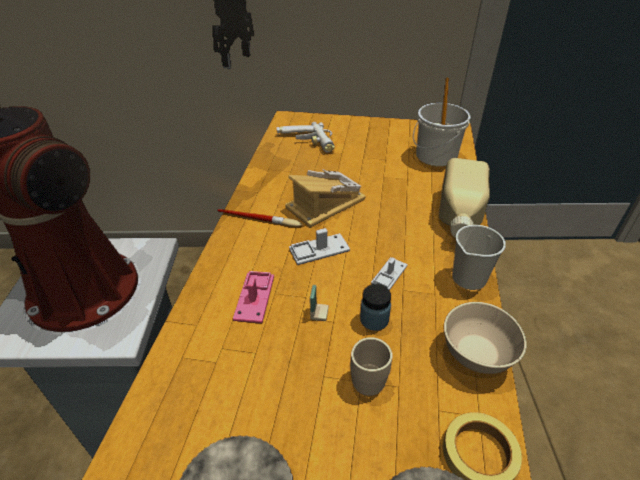

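View pics/top0.png

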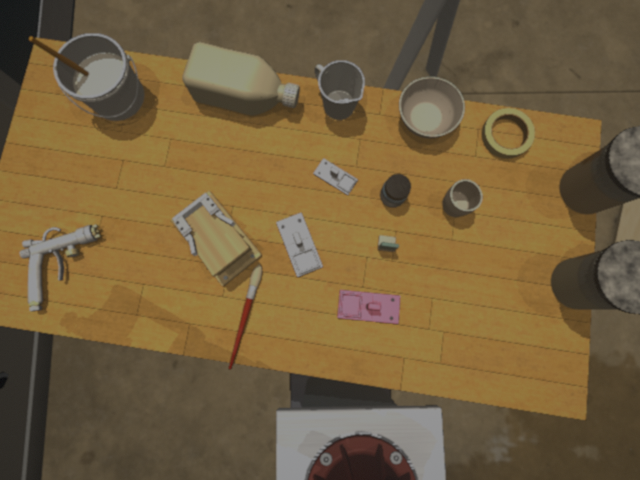

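View pics/wrist0.png

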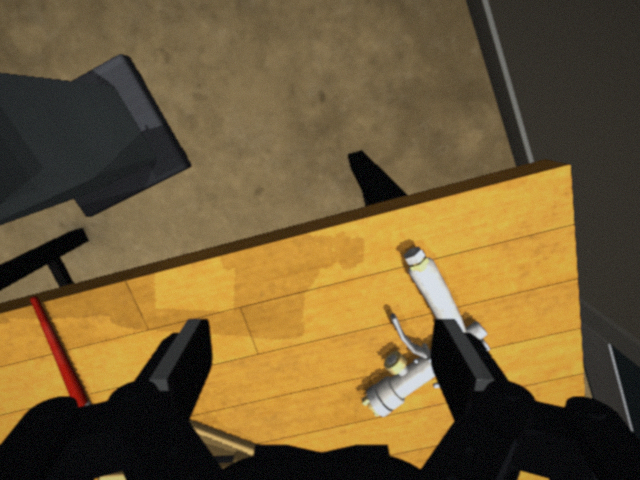

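```bash
cat > h.py <<'E'
import numpy as np, cv2
from scipy.spatial.transform import Rotation as Ro
def R_of(e): return Ro.from_euler('xyz',e,degrees=True).as_matrix()
def ext(cal,tp=None,er=None):
    if 'mount' in cal:
        M=np.eye(4); M[:3,:3]=R_of(er); M[:3,3]=tp
        T=np.linalg.inv(M@np.array(cal['mount'])); return T[:3,:3],T[:3,3]
    return np.array(cal['R']),np.array(cal['t'])
def proj(P,cal,R,t):
    c=np.atleast_2d(P)@R.T+t
    return np.stack([cal['fx']*c[:,0]/c[:,2]+cal['cx'],cal['fy']*c[:,1]/c[:,2]+cal['cy']],1)
def ray(px,z,cal,R,t):
    d=R.T@np.array([(px[0]-cal['cx'])/cal['fx'],(px[1]-cal['cy'])/cal['fy'],1]); o=-R.T@t
    return o+d*(z-o[2])/d[2]
E
python3 - <<'E'
from station import *; from h import *
c=get_calibration('top');R,t=ext(c)
for n,p,z in [('carrier',(299,246),4),('nose',(290,217),8),('pocketend',(309,270),8),('tile',(388,244),40),('cup',(464,199),79),('jar',(397,187),74),('decklow',(195,215),45),('deckhigh',(240,262),90),('carr2',(335,176),4)]:
    print(n,ray(p,z,c,R,t).round())
c=get_calibration('side');R,t=ext(c)
for n,p,z in [('carrier',(319,248),4),('tile',(318,302),30),('cup',(371,390),0),('jar',(376,325),0),('deck',(326,195),60)]:
    print(n,ray(p,z,c,R,t).round())
for n in ('top','side'):
    im=cv2.imread(f'pics/{n}0.png'); x0,y0=(150,130) if n=='top' else (220,150)
    cv2.imwrite(f'pics/{n}0z.png',cv2.resize(im[y0:y0+180,x0:x0+240],None,fx=3.3,fy=3.3,interpolation=cv2.INTER_CUBIC))
E
```

```text
carrier [465. 112.   4.]
nose [525. 130.   8.]
pocketend [416.  92.   8.]
tile [461. -63.  40.]
cup [ 539. -205.   79.]
jar [566. -80.  74.]
decklow [524. 314.  45.]
deckhigh [425. 217.  90.]
carr2 [612.  36.   4.]
carrier [471. 115.   4.]
tile [469. -62.  30.]
cup [ 554. -225.    0.]
jar [575. -93.   0.]
deck [488. 234.  60.]
```

View pics/top0z.png

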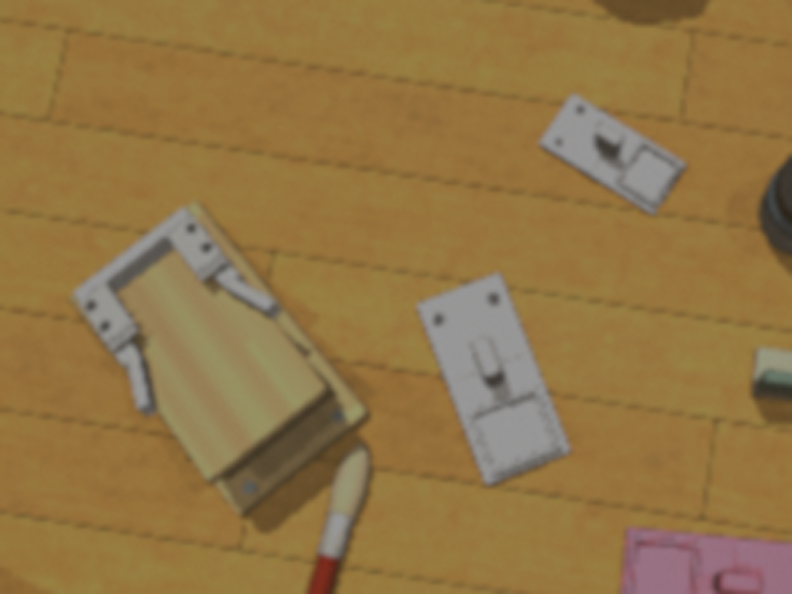

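View pics/side0z.png

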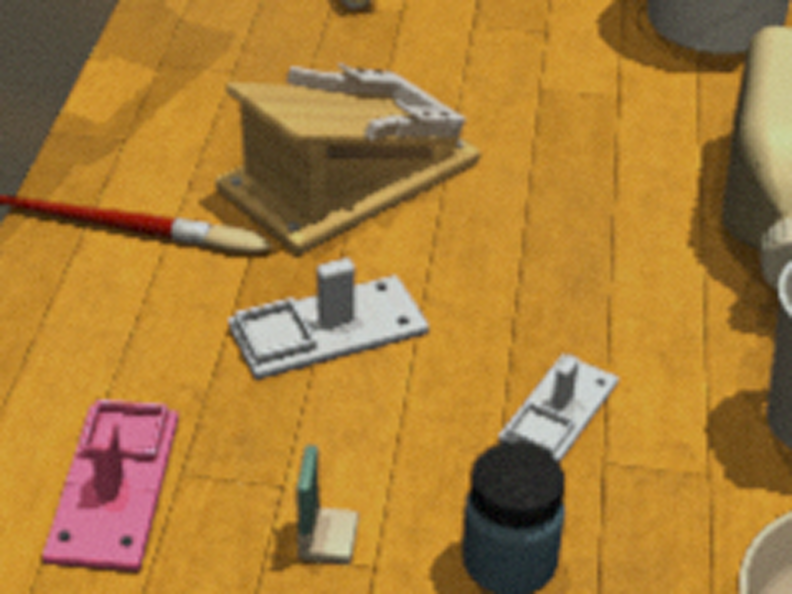

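```bash
cat > look.py <<'E'
from station import *; from h import *; import json,pickle,sys
def shot(tag):
    o=get_obs(); im=get_image('wrist'); cv2.imwrite(f'pics/{tag}.png',im[:,:,::-1])
    pickle.dump((o['tcp_pos'],o['ee_rot'],im),open(f'{tag}.pkl','wb')); print(tag,o['t'],o['tcp_pos'].round(1),o['ee_rot'].round(2)); return im
E
python3 - <<'E'
from look import *
goto([480,265,230],[180,0,45]); wait(.3); shot('w_deck')
goto([465,112,200],[180,0,70]); wait(.3); shot('w_carr')
goto([465,-62,190],[180,0,0]); wait(.3); shot('w_tile')
E
```

```text
w_deck 2.5833 [479.7 265.7 230. ] [-180.      0.     45.08]
w_carr 3.6583 [465.3 112.9 200.3] [ 1.7998e+02 -2.0000e-02  7.0080e+01]
w_tile 4.8333 [465.2 -61.2 190.1] [-1.8e+02 -1.0e-02  1.2e-01]
```

View pics/w_deck.png

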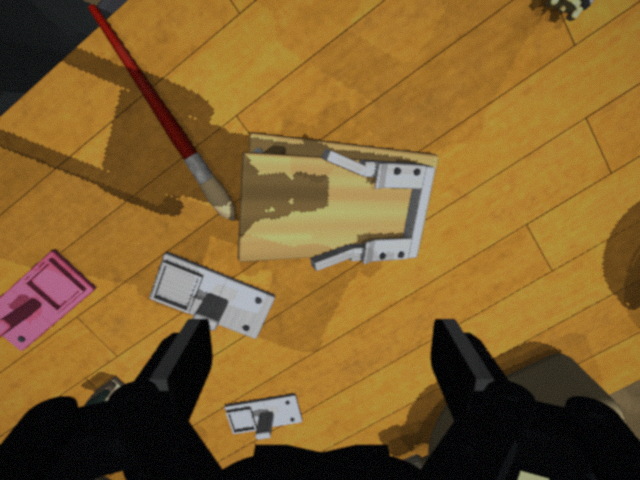

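View pics/w_carr.png

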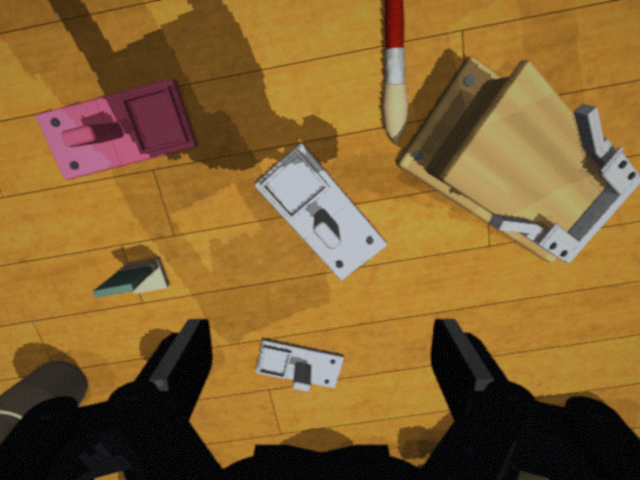

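View pics/w_tile.png

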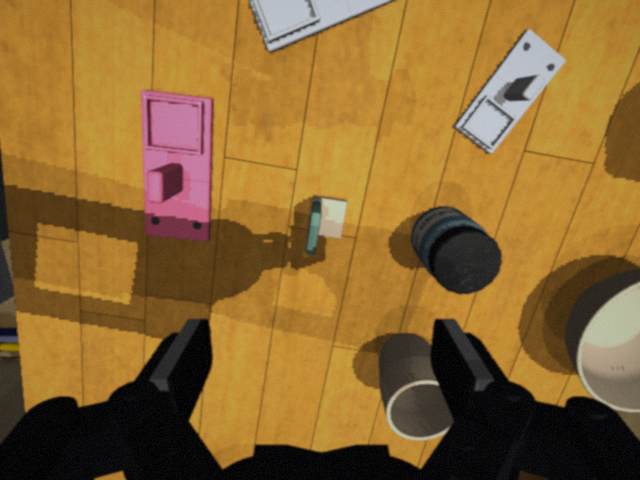

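```bash
python3 - <<'E'
import cv2
def z(tag,x0,y0,w,h,f,out):
    im=cv2.imread(f'pics/{tag}.png')[y0:y0+h,x0:x0+w]
    im=cv2.resize(im,None,fx=f,fy=f,interpolation=cv2.INTER_CUBIC)
    for i in range(0,w,10):
        cv2.line(im,(i*f,0),(i*f,6 if i%50 else 14),(0,0,255),1)
        if (x0+i)%50==0: cv2.putText(im,str(x0+i),(i*f,24),0,.4,(0,0,255),1)
    for i in range(0,h,10):
        cv2.line(im,(0,i*f),(6,i*f),(0,0,255),1)
        if (y0+i)%50==0: cv2.putText(im,str(y0+i),(8,i*f),0,.4,(0,0,255),1)
    cv2.imwrite(f'pics/{out}.png',im)
z('w_carr',250,140,150,145,4,'zc'); z('w_deck',230,120,220,160,3,'zd'); z('w_tile',290,185,75,75,8,'zt')
E
```

```text
(no output)
```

View pics/zc.png

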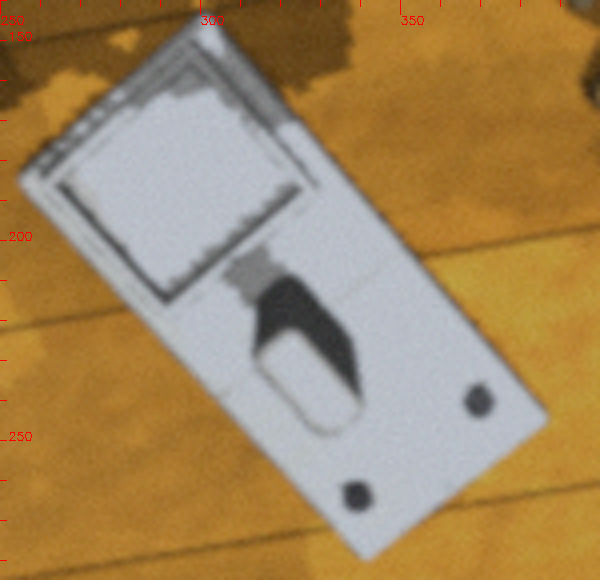

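View pics/zd.png

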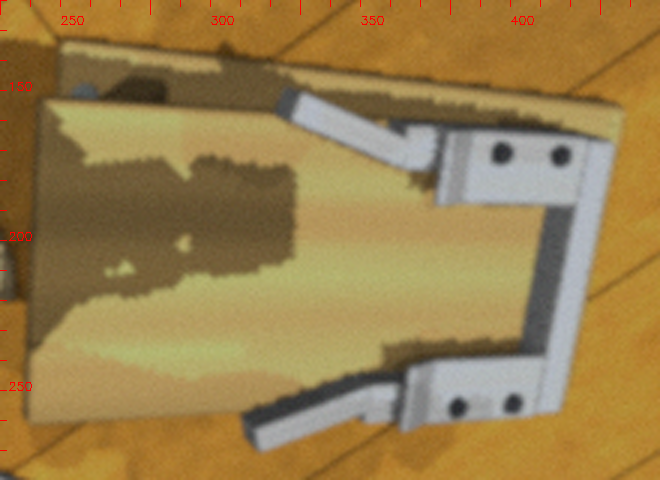

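View pics/zt.png

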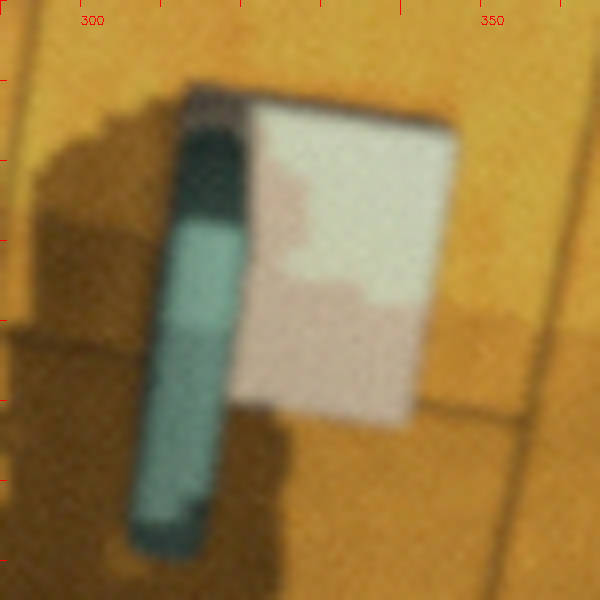

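```bash
cat > fit.py <<'E'
from station import *; from h import *; import pickle
from scipy.optimize import least_squares
def pose(p,kind):
    R=Ro.from_euler('z',p[2]).as_matrix(); T=np.array([p[0],p[1],0.])
    if kind=='deck': R=R@Ro.from_euler('y',-25,degrees=True).as_matrix(); T[2]=30
    return R,T
def fit(obs,kind,p0):
    # obs: list of (cal,Rc,tc,model Nx3,px Nx2)
    def res(p):
        R,T=pose(p,kind)
        return np.concatenate([(proj(m@R.T+T,c,Rc,tc)-q).ravel() for c,Rc,tc,m,q in obs])
    s=least_squares(res,p0,loss='soft_l1',x_scale=[10,10,.1]); return s.x,res(s.x).reshape(-1,2)
def wcam(tag):
    tp,er,im=pickle.load(open(tag+'.pkl','rb')); c=get_calibration('wrist'); return (c,)+ext(c,tp,er)
def full(q,x0,y0,f): return (np.array(q,float)+.5)/f-.5+[x0,y0]
def overlay(tag,cam,kind,p,models,out,x0,y0,w,h,f):
    im=cv2.imread(f'pics/{tag}.png')[y0:y0+h,x0:x0+w]; im=cv2.resize(im,None,fx=f,fy=f,interpolation=cv2.INTER_CUBIC)
    R,T=pose(p,kind)
    for m in models:
        q=(proj(np.array(m,float)@R.T+T,*cam)-[x0,y0]+.5)*f-.5
        cv2.polylines(im,[q.round().astype(int)],False,(0,0,255),1)
    cv2.imwrite(f'pics/{out}.png',im)
def rect(x0,x1,y0,y1,z): return [[x0,y0,z],[x1,y0,z],[x1,y1,z],[x0,y1,z],[x0,y0,z]]
CAR=[rect(-55,66,-28,28,8),rect(-55,66,-28,28,0),rect(21.5,62.5,-22.5,22.5,16),rect(24.5,59.5,-19.5,19.5,8),rect(-12,12,-6,6,54)]
TIL=[rect(-15,15,-17,17,0),rect(-15,7,-17,17,8),rect(7,15,-17,17,61)]
DEC=[rect(0,152,-42,42,0),rect(-10,0,-42,42,15.5),rect(0,40,22.5,42,15.5),rect(0,40,-42,-22.5,15.5)]
E
cat > f1.py <<'E'
from fit import *
cam=wcam('w_carr')
m=np.array([[-55,28,8],[-55,-28,8],[66,28,8],[0,0,54]],float); q=full([[367,558],[548,417],[20,181],[308,381]],250,140,4)
pc,r=fit([cam+(m,q)],'flat',[465,112,np.radians(200)]); print('carrier',pc[:2].round(1),np.degrees(pc[2]).round(2)); print(r.round(1).tolist())
overlay('w_carr',cam,'flat',pc,CAR,'oc',250,140,150,145,4)
cam=wcam('w_tile')
m=np.array([[-15,17,8],[-15,-17,8],[7,17,8],[7,-17,8]],float); q=full([[456,131],[410,425],[250,100],[230,403]],290,185,8)
pt,r=fit([cam+(m,q)],'flat',[465,-62,np.radians(180)]); 
m2=m*[1,-1,1]; pt2,r2=fit([cam+(m2,q)],'flat',[465,-62,np.radians(180)])
if abs(r2).sum()<abs(r).sum(): pt,r=pt2,r2
print('tile',pt[:2].round(1),np.degrees(pt[2]).round(2)); print(r.round(1).tolist())
overlay('w_tile',cam,'flat',pt,TIL,'ot',290,185,75,75,8)
cam=wcam('w_deck')
m=np.array([[152,42,0],[152,-42,0],[0,-22.5,15.5],[0,22.5,15.5],[-10,-42,15.5],[-10,42,15.5]],float); q=full([[28,420],[45,100],[574,208],[545,355],[612,140],[558,411]],230,120,3)
pd,r=fit([cam+(m,q)],'deck',[530,310,np.radians(225)]); print('deck',pd[:2].round(1),np.degrees(pd[2]).round(2)); print(r.round(1).tolist())
overlay('w_deck',cam,'deck',pd,DEC,'od',230,120,220,160,3)
pickle.dump((pc,pt,pd),open('poses.pkl','wb'))
E
python3 f1.py
```

```text
carrier [475.2 114.7] 200.81
[[-0.1, 1.1], [1.6, -0.1], [-2.2, -0.7], [0.2, 0.1]]
tile [470.8 -65.3] 173.47
[[0.1, -0.6], [0.6, 0.1], [0.3, 0.4], [-1.6, 0.1]]
deck [535.4 319.8] 218.42
[[-1.3, 2.1], [-1.6, -1.2], [0.5, -0.4], [0.2, 0.1], [1.6, 0.0], [0.5, 1.0]]
```

View pics/oc.png

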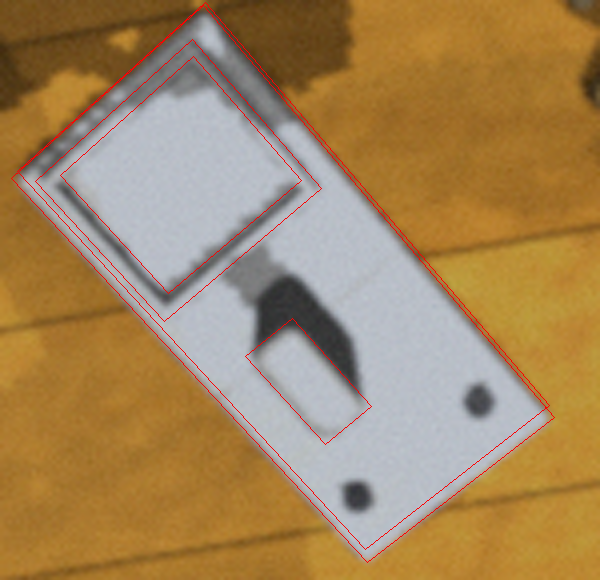

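View pics/ot.png

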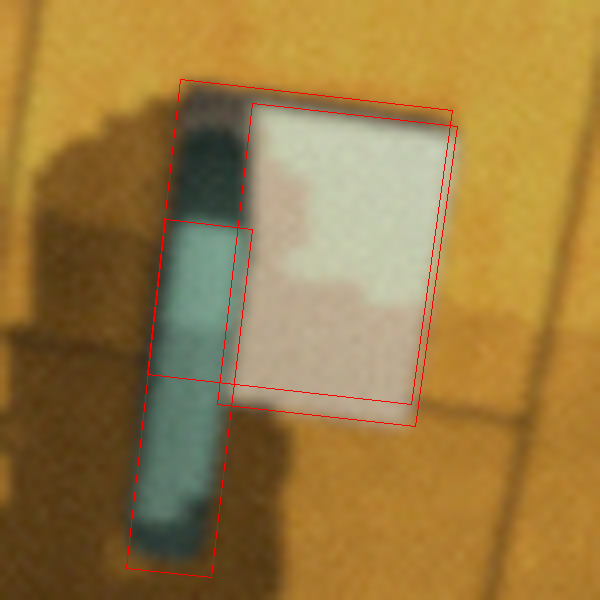

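View pics/od.png

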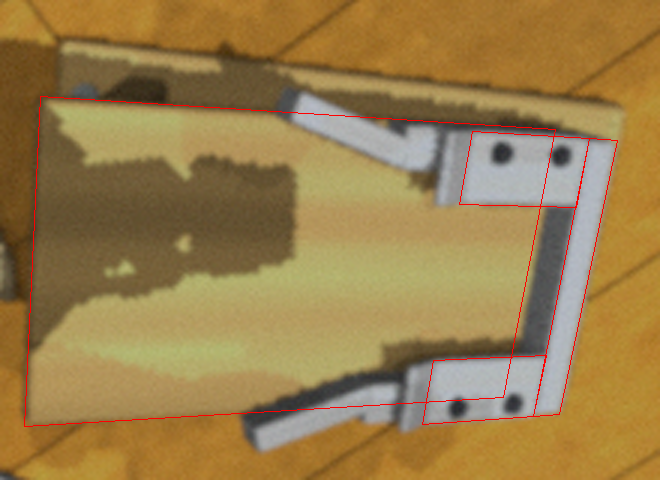

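```bash
cat > f2.py <<'E'
from fit import *
S=[('w_carr','flat',np.array([[-55,28,8],[-55,-28,8],[66,28,8]],float),full([[367,558],[548,417],[20,181]],250,140,4)),
('w_tile','flat',np.array([[-15,-17,8],[-15,17,8],[7,-17,8],[7,17,8],[15,17,61],[15,-17,61]],float),full([[456,131],[410,425],[250,100],[230,403],[130,553],[174,217]],290,185,8)),
('w_deck','deck',np.array([[152,42,0],[152,-42,0],[0,-22.5,15.5],[0,22.5,15.5],[-10,-42,15.5],[-10,42,15.5],[40,-22.5,15.5],[40,22.5,15.5]],float),full([[28,420],[45,100],[574,208],[545,355],[612,140],[558,411],[468,205],[437,361]],230,120,3))]
pc,pt,pd=pickle.load(open('poses.pkl','rb'))
def res(v,split=False):
    out=[]
    for i,(tag,k,m,q) in enumerate(S):
        c,Rc,tc=wcam(tag); R,T=pose(v[3*i:3*i+3],k)
        out.append((proj(m@R.T+T,c,Rc,tc+[0,0,v[9]])-q).ravel())
    return out if split else np.concatenate(out+[[v[9]/3]])
s=least_squares(res,np.r_[pc,pt,pd,0],loss='soft_l1',x_scale=[10,10,.1]*3+[1])
v=s.x
for i in range(3): print(v[3*i:3*i+2].round(1),np.degrees(v[3*i+2]).round(2))
print('dz',v[9]); [print(a.reshape(-1,2).round(1).tolist()) for a in res(v,True)]
pickle.dump((v[:3],v[3:6],v[6:9],v[9]),open('poses2.pkl','wb'))
E
python3 f2.py
```

```text
[475.2 115.2] 200.59
[471.1 -64.8] 172.79
[535.6 320.6] 218.42
dz 4.309528987735006
[[-0.1, 0.6], [1.1, 0.0], [-0.8, -0.4]]
[[0.3, -0.4], [0.4, -0.2], [0.9, 0.3], [-1.5, -0.4], [-0.1, 0.8], [-0.3, -0.1]]
[[0.7, 1.4], [0.5, -0.4], [0.0, -0.2], [-0.2, -0.3], [1.0, 0.5], [0.1, 0.4], [-2.9, -0.2], [-1.3, -0.8]]
```

```bash
python3 - <<'E'
from look import *
pc,pt,pd,dz=pickle.load(open('poses2.pkl','rb'))
yaw=np.degrees(pt[2])-180
u=np.array([np.cos(pt[2]),np.sin(pt[2])]); g=pt[:2]+11*u; print(g,yaw)
goto([*g,110],[180,0,yaw]); grip(40)
shot('w_pre')
move_l([*g,28],speed=120); print(get_obs()['wrist_force'])
im=get_image('side'); cv2.imwrite('pics/s1.png',cv2.resize(im[210:390,240:480],None,fx=3.3,fy=3.3)[:,:,::-1])
E
```

```text
[460.15630273 -63.40622981] -7.205260739520014
w_pre 5.8083 [460.6 -63.5 110.6] [ 1.7999e+02 -6.0000e-02 -7.2000e+00]
[-0.62002503  0.7702629   0.24794782]
```

View pics/w_pre.png

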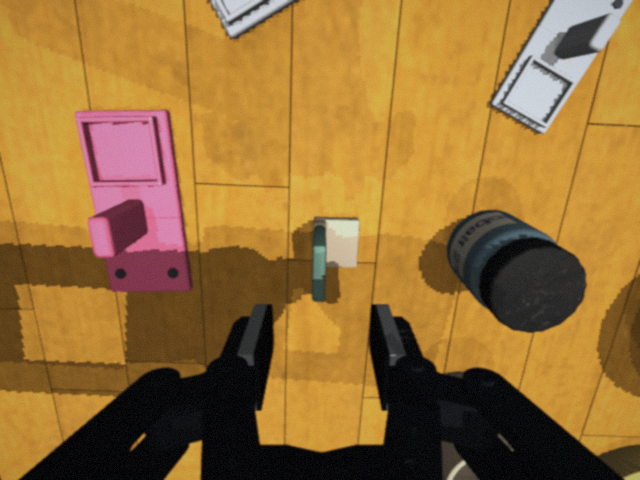

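View pics/s1.png

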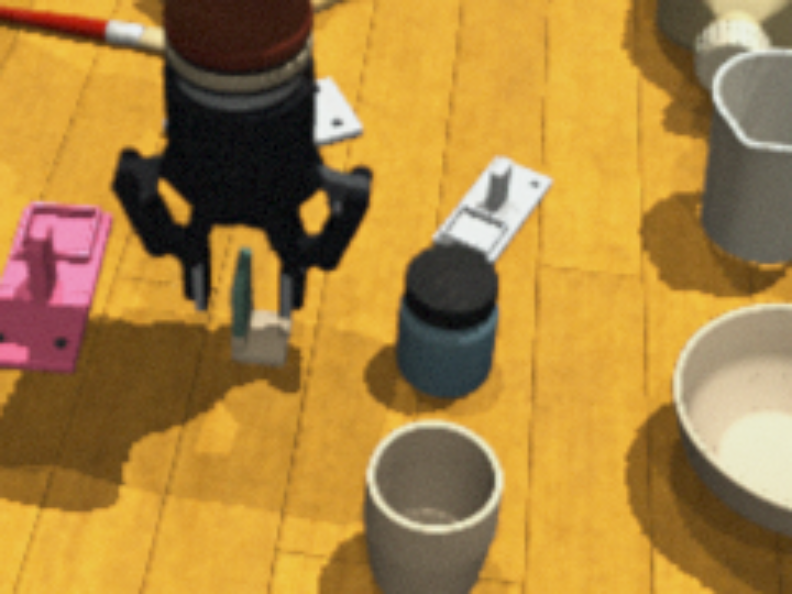

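```bash
cat > place.py <<'E'
from look import *
pc,pt,pd,dz=pickle.load(open('poses2.pkl','rb'))
u=np.array([np.cos(pc[2]),np.sin(pc[2])]); yaw=np.degrees(pc[2])-180
g=pc[:2]+53*u
E
python3 - <<'E'
from place import *
z0=get_obs()['tcp_pos'][2]
grip(0,30); o=get_obs(); print(o['grip_width'],o['tcp_pos'])
p=o['tcp_pos'].copy(); move_l([p[0],p[1],p[2]+70],speed=150)
goto([*g,75],[180,0,yaw]); wait(.3)
shot('w_hov'); print(g,yaw,z0)
im=get_image('side'); cv2.imwrite('pics/s2.png',cv2.resize(im[190:340,230:430],None,fx=4,fy=4,interpolation=cv2.INTER_CUBIC)[:,:,::-1])
im=get_image('top'); cv2.imwrite('pics/t2.png',cv2.resize(im[180:330,200:400],None,fx=4,fy=4,interpolation=cv2.INTER_CUBIC)[:,:,::-1])
E
```

```text
7.441911013801311 [460.98034077 -63.62079687  28.8181245 ]
w_hov 8.75 [426.4  95.5  75.3] [ 1.7998e+02 -4.0000e-02  2.0460e+01]
[425.61121781  96.53537094] 20.593524026269336 28.842584176576757
```

View pics/w_hov.png

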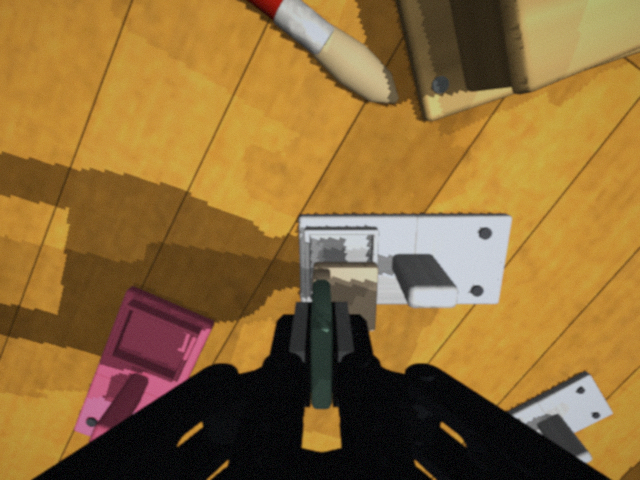

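View pics/s2.png

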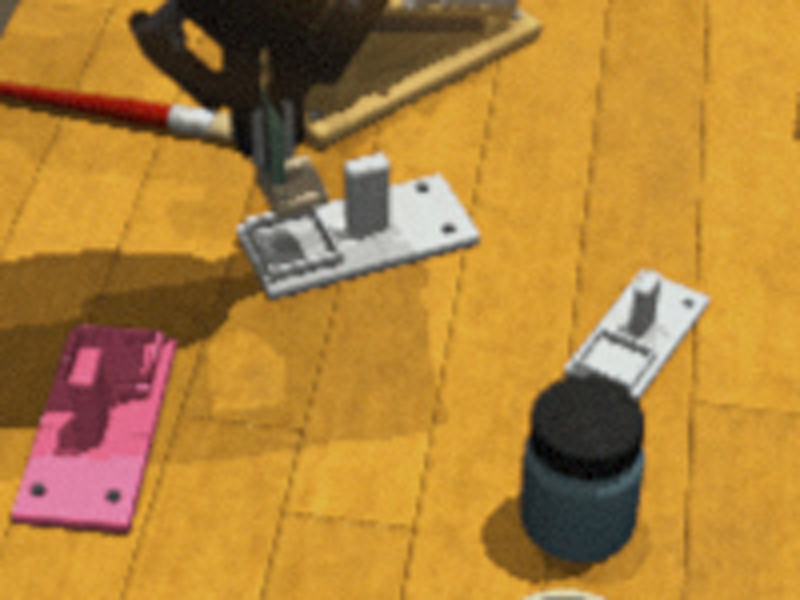

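View pics/t2.png

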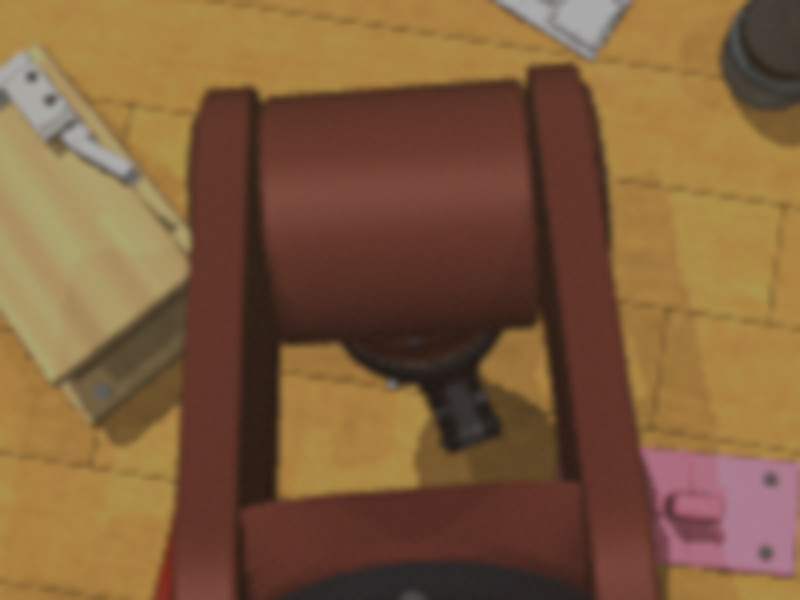

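```bash
python3 - <<'E'
import cv2
def z(tag,x0,y0,w,h,f,out):
    im=cv2.imread(f'pics/{tag}.png')[y0:y0+h,x0:x0+w]
    im=cv2.resize(im,None,fx=f,fy=f,interpolation=cv2.INTER_CUBIC)
    cv2.imwrite(f'pics/{out}.png',im)
z('w_hov',290,205,230,140,3.4,'zh')
z('w_hov',290,205,100,140,4.2,'zh')
z('w_hov',385,205,135,110,4.2,'zh2')
E
python3 -c "
from station import *;print(get_obs()['tcp_pos'],get_obs()['ee_rot'])"
```

```text
[425.92967816  95.9935434   75.12830843] [ 1.79992945e+02 -1.38739183e-02  2.05215122e+01]
```

View pics/zh.png

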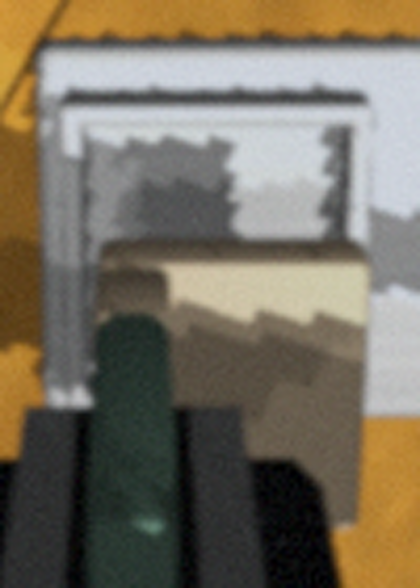

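View pics/zh2.png

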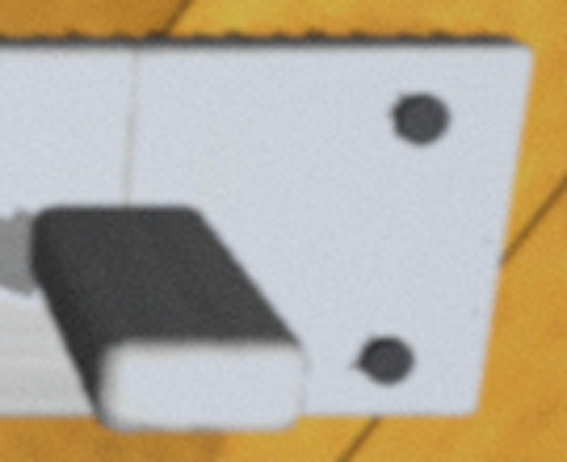

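```bash
cat > f3.py <<'E'
from fit import *
pc,pt,pd,dz=pickle.load(open('poses2.pkl','rb'))
tp,er,im=pickle.load(open('w_hov.pkl','rb'))
cam=wcam('w_hov'); 
for d in (0,dz):
    cam2=(cam[0],cam[1],cam[2]+[0,0,d])
    mc=np.array([[66,-28,8],[-55,-28,8],[-55,28,8],[0,0,54]],float)
    qc=np.r_[full([[42,48]],290,205,4.2),full([[530,45],[478,412],[204,386]],385,205,4.2)]
    c,r=fit([cam2+(mc,qc)],'flat',pc); print(d,'carrier',c[:2].round(1),np.degrees(c[2]).round(2),r.round(1).tolist())
    mt=np.array([[-15,-17,8],[-15,17,8],[7,-17,8]],float)+[0,0,tp[2]-28.8]
    qt=full([[367,262],[357,525],[168,262]],290,205,4.2)
    t,r=fit([cam2+(mt,qt)],'flat',[426,96,pc[2]]); print('tile',t[:2].round(1),np.degrees(t[2]).round(2),r.round(1).tolist())
    a=c[2]; Rz=np.array([[np.cos(a),np.sin(a)],[-np.sin(a),np.cos(a)]])
    print('tile in carrier',Rz@(t[:2]-c[:2]), np.degrees(t[2]-c[2]), 'tcp in carrier',Rz@(tp[:2]-c[:2]))
E
python3 f3.py
```

```text
0 carrier [476.5 114.6] 200.78 [[-2.4, -0.4], [2.3, -1.1], [0.3, 0.9], [-0.2, 1.0]]
tile [437.6  99. ] 201.02 [[0.3, -0.7], [0.1, 1.5], [-0.4, -0.2]]
tile in carrier [41.90924355  0.79038609] 0.23900986140625013 tcp in carrier [53.60798918  0.08959908]
4.309528987735006 carrier [477.7 114.9] 200.79 [[0.3, 0.3], [0.7, -0.3], [-0.8, -0.0], [-0.2, -0.0]]
tile [438.2  98.8] 201.16 [[-0.2, -0.4], [-0.1, 0.2], [0.3, 0.2]]
tile in carrier [42.72321558  1.07860391] 0.3660124283848992 tcp in carrier [54.88554804 -0.073612  ]
```

```bash
python3 - <<'E'
from place import *
move_l([426.1,97.0,60],speed=100); wait(.2); o=get_obs(); print(o['tcp_pos'],o['wrist_force'])
for z in (50,43,39,37.5):
    move_l([426.1,97.0,z],speed=50); o=get_obs(); print(o['tcp_pos'].round(2),o['wrist_force'].round(2))
shot('w_in')
E
```

```text
[426.45937606  97.05666123  60.41358221] [-0.33630552 -0.2030179  -0.11721033]
[425.43  96.98  49.4 ] [ 0.34 -0.26 -1.24]
[425.61  96.96  42.51] [-0.25  0.06 -0.35]
[425.82  96.99  38.73] [-0.11  0.05 -0.2 ]
[426.08  97.    37.49] [0.16 1.06 0.03]
w_in 10.5417 [426.1  97.   37.5] [-180.      0.     20.59]
```

View pics/w_in.png

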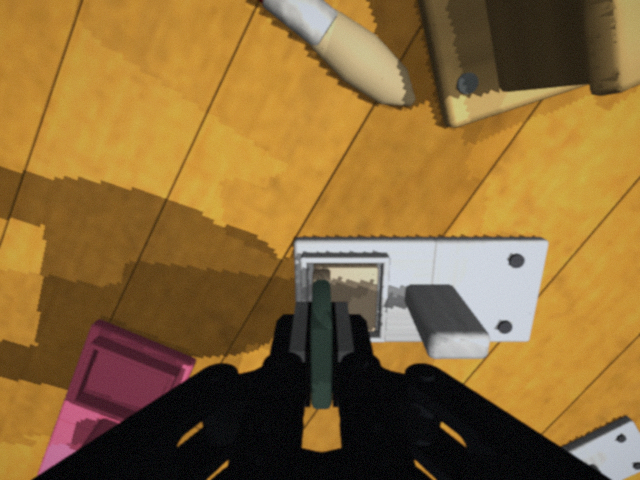

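```bash
python3 - <<'E'
from place import *
move_l([426.1,97.0,37.0],speed=30); print(get_obs()['wrist_force'])
grip(28); o=get_obs(); print(o['wrist_force'],o['grip_width'])
move_l([426.1,97.0,120],speed=150)
c=[477,115]
goto([*c,170],[180,0,110.8]); wait(.3); shot('w_ld')
grip(50)
im=get_image('side'); cv2.imwrite('pics/s3.png',cv2.resize(im[190:340,230:430],None,fx=4,fy=4,interpolation=cv2.INTER_CUBIC)[:,:,::-1])
print(get_obs()['t'])
E
```

```text
[ 0.53082929 -0.10145867 -1.09078272]
[ 0.54989959 -0.08930934  0.54819583] 27.749884801032422
w_ld 13.55 [476.9 115.  169.9] [-179.99   -0.    110.79]
13.9917
```

View pics/w_ld.png

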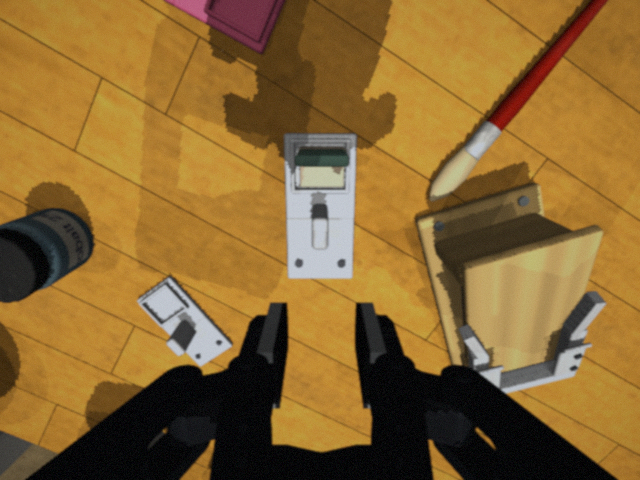

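View pics/s3.png

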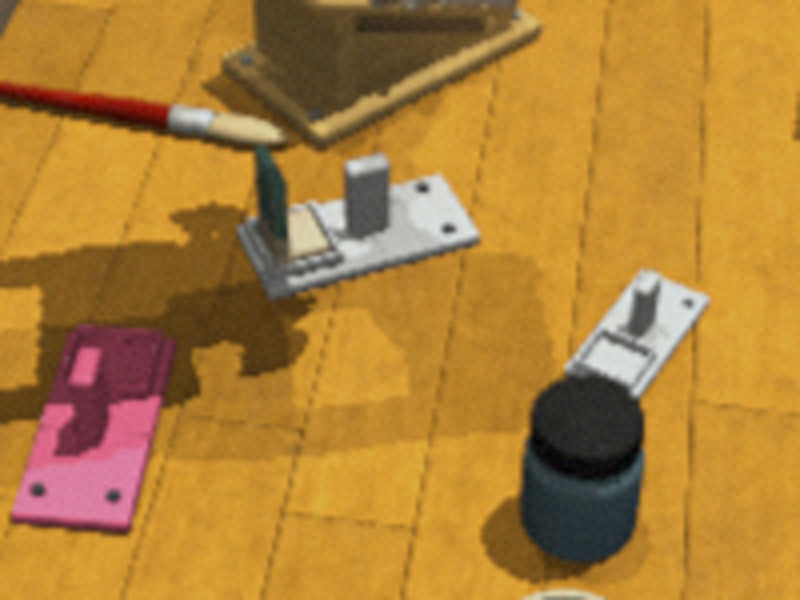

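```bash
python3 - <<'E'
import cv2
im=cv2.imread('pics/w_ld.png')[125:285,275:365]
cv2.imwrite('pics/zl.png',cv2.resize(im,None,fx=3.7,fy=3.7,interpolation=cv2.INTER_CUBIC))
im=cv2.imread('pics/w_ld.png')[175:400,410:620]
cv2.imwrite('pics/zl2.png',cv2.resize(im,None,fx=2.6,fy=2.6,interpolation=cv2.INTER_CUBIC))
from look import *
pc,pt,pd,dz=pickle.load(open('poses2.pkl','rb'))
R0=Ro.from_euler('z',pd[2]).as_matrix()@Ro.from_euler('y',-25,degrees=True).as_matrix(); D=np.array([pd[0],pd[1],30])
for s in (1,-1):
    M=R0@np.array([[0,-s,0],[-s,0,0],[0,0,-1.]])
    e=Ro.from_matrix(M).as_euler('xyz',degrees=True)
    for xd,zd in ((150,60),(130,20),(55,18)):
        p=D+R0@[xd,0,zd]; q=solve_ik(p,e); print(s,p.round(),e.round(1),None if q is None else np.round(q))
E
```

```text
1 [449. 252. 148.] [-155.     0.   128.4] [  25.   21.   95.   -6.   89. -102.]
1 [450. 253. 103.] [-155.     0.   128.4] [  25.   24.   96.   -6.   85. -102.]
1 [502. 294.  70.] [-155.     0.   128.4] [  26.   34.   86.   -5.   85. -101.]
-1 [449. 252. 148.] [155.    0.  -51.6] [25. 21. 95. -6. 89. 78.]
-1 [450. 253. 103.] [155.    0.  -51.6] [25. 24. 96. -6. 85. 78.]
-1 [502. 294.  70.] [155.    0.  -51.6] [26. 34. 86. -5. 85. 79.]
```

View pics/zl.png

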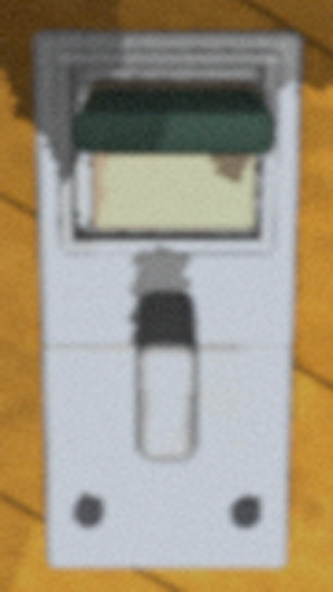

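View pics/zl2.png

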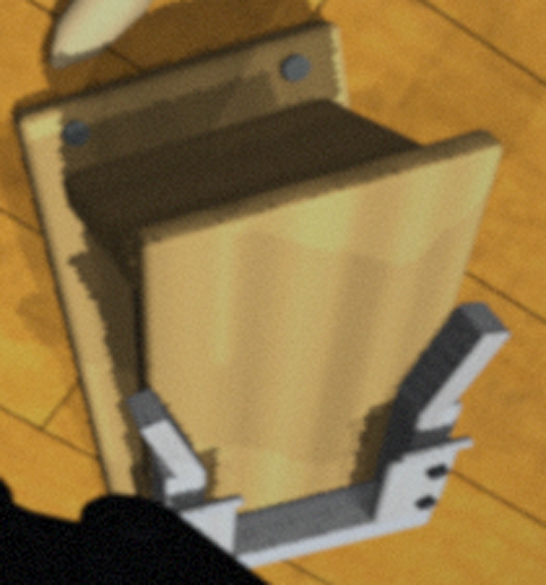

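```bash
cat > f4.py <<'E'
from fit import *
pc,pt,pd,dz=pickle.load(open('poses2.pkl','rb'))
tp,er,im=pickle.load(open('w_ld.pkl','rb'))
cam=wcam('w_ld'); 
for d in (0,2,dz):
    cam2=(cam[0],cam[1],cam[2]+[0,0,d])
    m=np.array([[66,28,8],[66,-28,8],[-55,28,8],[-55,-28,8],[0,0,54]],float)
    q=full([[35,35],[300,32],[48,567],[288,567],[167,403]],275,125,3.7)
    c,r=fit([cam2+(m,q)],'flat',pc); print(d,'carrier',c[:2].round(1),np.degrees(c[2]).round(2),r.round(1).tolist())
    m=np.array([[152,42,0],[152,-42,0],[0,22.5,15.5],[0,-22.5,15.5]],float)
    q=full([[147,241],[499,151],[238,553],[380,520]],410,175,2.6)
    t,r=fit([cam2+(m,q)],'deck',pd); print('deck',t[:2].round(1),np.degrees(t[2]).round(2),r.round(1).tolist())
    a=c[2]; Rz=np.array([[np.cos(a),np.sin(a)],[-np.sin(a),np.cos(a)]])
    print('tcp in carrier',Rz@(tp[:2]-c[:2]))
overlay('w_ld',cam2,'deck',t,DEC,'od2',410,175,210,225,2.6)
E
python3 f4.py
```

```text
0 carrier [476.6 114.2] 200.79 [[-1.2, -1.3], [1.0, -0.6], [-0.1, 0.8], [0.2, 0.8], [-0.0, 0.4]]
deck [534.1 320.1] 219.08 [[-1.0, 0.9], [4.5, -6.0], [0.1, 1.3], [-0.6, -0.0]]
tcp in carrier [-0.53086998 -0.64370522]
2 carrier [476.4 114.1] 200.81 [[-1.0, -0.8], [0.7, -0.1], [0.2, 0.4], [-0.0, 0.4], [-0.0, 0.2]]
deck [534.3 321.3] 219.09 [[-0.7, 1.6], [3.5, -4.9], [0.1, 1.0], [-0.9, -0.2]]
tcp in carrier [-0.71802723 -0.64668538]
4.309528987735006 carrier [476.2 114. ] 200.82 [[-0.7, -0.3], [0.4, 0.4], [0.4, -0.0], [-0.2, -0.1], [0.0, 0.0]]
deck [534.7 322.7] 219.15 [[-0.5, 2.7], [2.1, -3.4], [0.1, 0.8], [-1.3, -0.4]]
tcp in carrier [-0.93643176 -0.6398818 ]
```

View pics/od2.png

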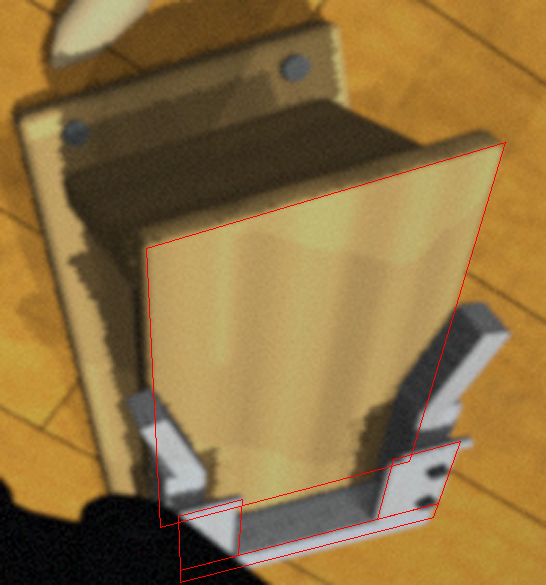

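```bash
python3 - <<'E'
from look import *
c=[476.3,114.3]
move_l([*c,70],[180,0,110.8],speed=150); grip(40)
move_l([*c,18],speed=80); wait(.2); print(get_obs()['wrist_force'],get_obs()['tcp_pos'])
grip(0,60); o=get_obs(); print(o['grip_width'],o['tcp_pos'],o['wrist_force'])
move_l([*c,33],speed=40); move_l([*c,90],speed=80); wait(.3); o=get_obs(); print(o['t'],o['wrist_force'],o['moment'],o['tcp_pos'],o['ee_rot'])
shot('w_lift')
im=get_image('side'); cv2.imwrite('pics/s4.png',cv2.resize(im[140:320,220:460],None,fx=3.3,fy=3.3,interpolation=cv2.INTER_CUBIC)[:,:,::-1])
E
```

```text
[ 0.37047815  0.47816417 -0.54728293] [476.94226759 114.37601181  18.6571196 ]
11.441142848394268 [476.6649003  114.3207232   18.41114086] [ 0.24839034 -0.94328187  2.31979469]
18.1167 [ 0.99925744  0.17184931 -2.2810474 ] [ 0.00624126 -0.00716017  0.04108848] [475.9070305  114.25791066  89.46515667] [-1.79941213e+02 -1.62318870e-02  1.10800697e+02]
w_lift 18.1167 [475.9 114.3  89.5] [-1.7994e+02 -2.0000e-02  1.1080e+02]
```

View pics/w_lift.png

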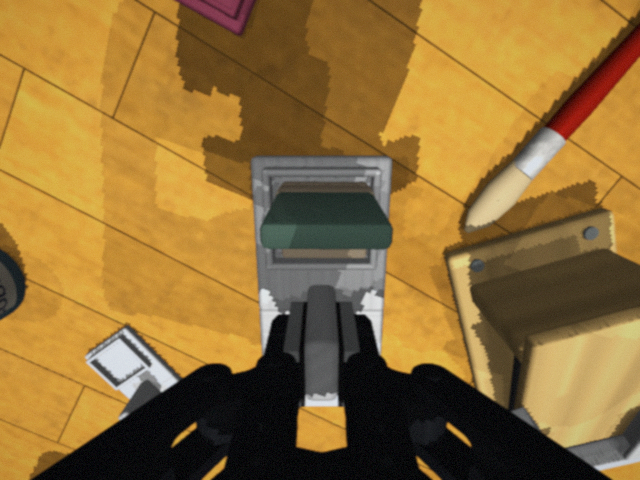

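View pics/s4.png

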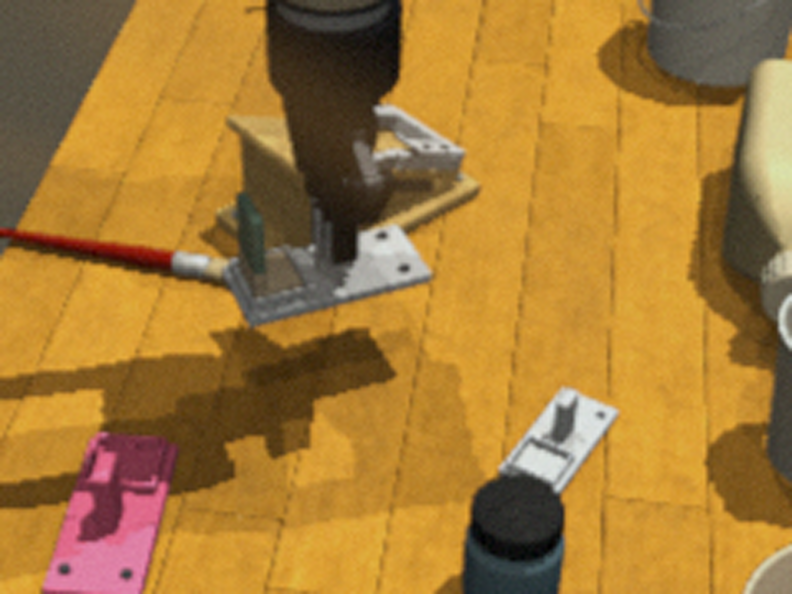

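```bash
cat > dk.py <<'E'
from look import *
YAW=218.55; D=np.array([535.2,320.8,30.])
OFF=np.array([-0.5,0,18.4])
def cmd(xd,zd,yd=0,dyaw=0,dt=0):
    Rd=Ro.from_euler('z',YAW+dyaw,degrees=True).as_matrix()@Ro.from_euler('y',-25+dt,degrees=True).as_matrix()
    Rd0=Ro.from_euler('z',YAW,degrees=True).as_matrix()@Ro.from_euler('y',-25,degrees=True).as_matrix()
    M=Rd@np.array([[0,-1,0],[-1,0,0],[0,0,-1.]])
    return (D+Rd0@[xd,yd,zd]+Rd@OFF).tolist(), Ro.from_matrix(M).as_euler('xyz',degrees=True).tolist()
def est():
    o=get_obs(); Rd0=Ro.from_euler('z',YAW,degrees=True).as_matrix()@Ro.from_euler('y',-25,degrees=True).as_matrix()
    Rc=R_of(o['ee_rot'])@np.array([[0,-1,0],[-1,0,0],[0,0,-1.]]).T
    p=o['tcp_pos']-Rc@OFF
    return (Rd0.T@(p-D)).round(2), (Rd0.T@o['wrist_force']).round(1), round(o['t'],1)
E
python3 - <<'E'
from dk import *
move_l([475.5,114.3,200],speed=150)
p,a=cmd(150,45); print(p,a)
move_l(p,a,speed=100); wait(.4); print(est())
shot('w_up')
im=get_image('side'); cv2.imwrite('pics/s5.png',cv2.resize(im[100:250,220:420],None,fx=4,fy=4,interpolation=cv2.INTER_CUBIC)[:,:,::-1])
E
```

```text
[450.1903458936178, 253.05906062061797, 150.64134382835817] [-155.0, 0.0, 128.55]
(array([1.5009e+02, 1.4000e-01, 4.5110e+01]), array([-0.7,  0.8, -2.6]), 21.1)
w_up 21.1417 [450.2 252.9 150.8] [-155.02    0.    128.53]
```

View pics/w_up.png

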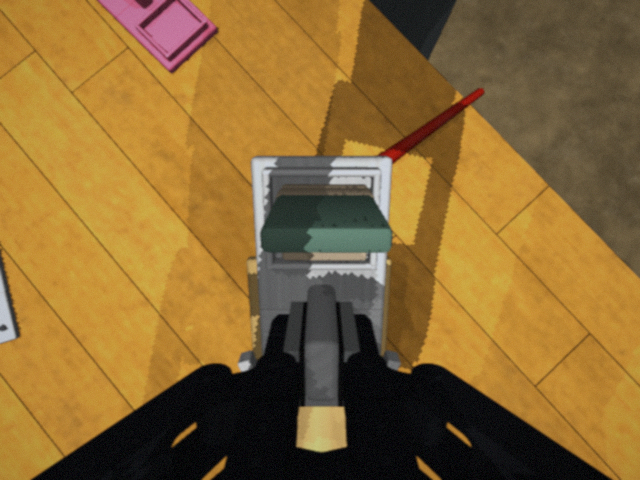

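View pics/s5.png

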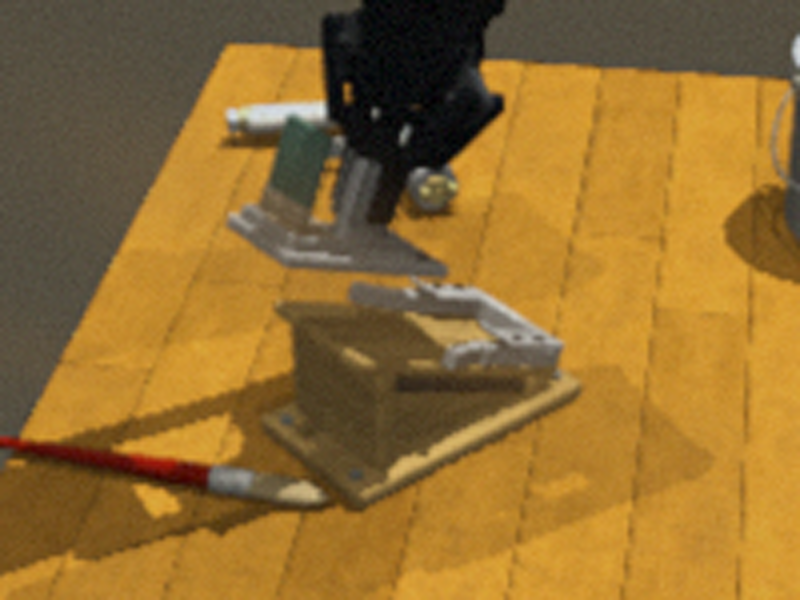

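```bash
python3 - <<'E'
from dk import *
def go(x,z,y=0.8,v=60,**k):
    p,a=cmd(x,z,y,**k); move_l(p,a,speed=v)
go(140,8,v=80); wait(.3); print(est())
for z in (5,3.5,2.5,1.5,.5,-.5,-1.5):
    go(140,z,v=20); wait(.15); e=est(); print(z,e)
    if e[1][2]>2: break
shot('w_dn')
im=get_image('side'); cv2.imwrite('pics/s6.png',cv2.resize(im[100:250,220:420],None,fx=4,fy=4,interpolation=cv2.INTER_CUBIC)[:,:,::-1])
E
```

```text
(array([139.75,   0.9 ,   8.71]), array([-1.2, -0. , -3.6]), 22.2)
5 (array([140.01,   0.8 ,   4.96]), array([-1.1, -0.4, -1.7]), 22.6)
3.5 (array([139.99,   0.8 ,   3.49]), array([-1. , -0.3, -1.6]), 23.0)
2.5 (array([140.  ,   0.82,   2.5 ]), array([-0.7, -0.8, -2.6]), 23.4)
1.5 (array([140.  ,   0.82,   1.51]), array([-1.4,  0.1, -2.7]), 23.8)
0.5 (array([140.  ,   0.81,   0.51]), array([-0.8, -0.1, -1.7]), 24.2)
-0.5 (array([ 1.3974e+02,  9.2000e-01, -1.2000e-01]), array([-0.3,  0.6, -0.3]), 24.6)
-1.5 (array([139.68,   0.93,  -0.14]), array([ 0.8, -0.9,  5.4]), 25.0)
w_dn 25.025 [443.1 246.3 105.4] [-1.5509e+02  2.0000e-02  1.2855e+02]
```

View pics/w_dn.png

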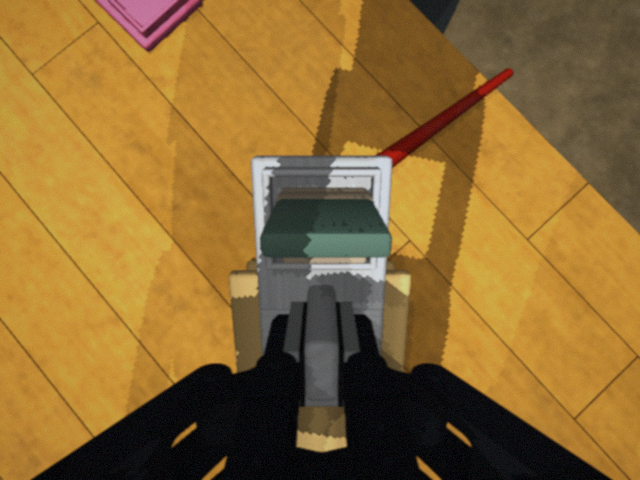

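View pics/s6.png

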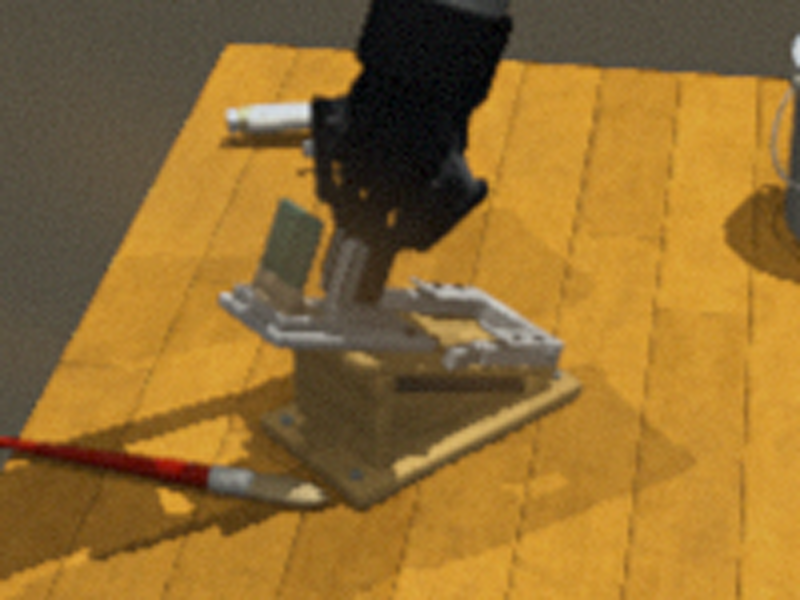

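```bash
python3 - <<'E'
from dk import *
def go(x,z,y=0.9,v=60,**k):
    p,a=cmd(x,z,y,**k); move_l(p,a,speed=v)
go(140,1.0,v=20)
for x in (120,105,95,85,75,66,60):
    go(x,1.0,v=40); wait(.1); e=est(); print(x,e)
    if abs(e[1][:2]+[1,0]).max()>8 or abs(e[1][2]+2.3)>8: print('STOP'); break
shot('w_sl')
im=get_image('side'); cv2.imwrite('pics/s7.png',cv2.resize(im[100:250,220:420],None,fx=4,fy=4,interpolation=cv2.INTER_CUBIC)[:,:,::-1])
E
```

```text
120 (array([120.09,   0.9 ,   0.99]), array([-0.8,  0.4, -2.3]), 26.1)
105 (array([105.09,   0.87,   0.88]), array([-2.6, -0.6, -1.6]), 26.8)
95 (array([95.03,  0.89,  0.92]), array([-0.4,  0.6, -1.6]), 27.3)
85 (array([85.  ,  0.87,  0.95]), array([-0.2, -0.5, -3.8]), 27.8)
75 (array([75.02,  0.87,  0.93]), array([-1.2, -0.1, -2. ]), 28.3)
66 (array([66.02,  0.88,  0.9 ]), array([-0.3, -1. , -2.8]), 28.8)
60 (array([60.  ,  0.89,  0.93]), array([-1.7,  0.6, -2.1]), 29.1)
w_sl 29.15 [500.  291.6  72.7] [-154.99   -0.    128.55]
```

View pics/w_sl.png

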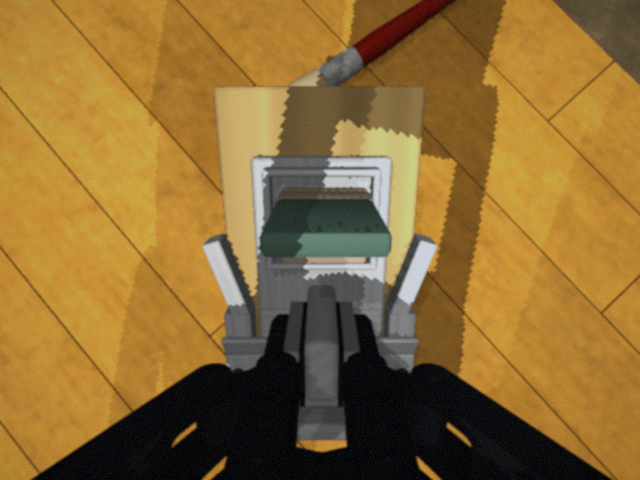

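View pics/s7.png

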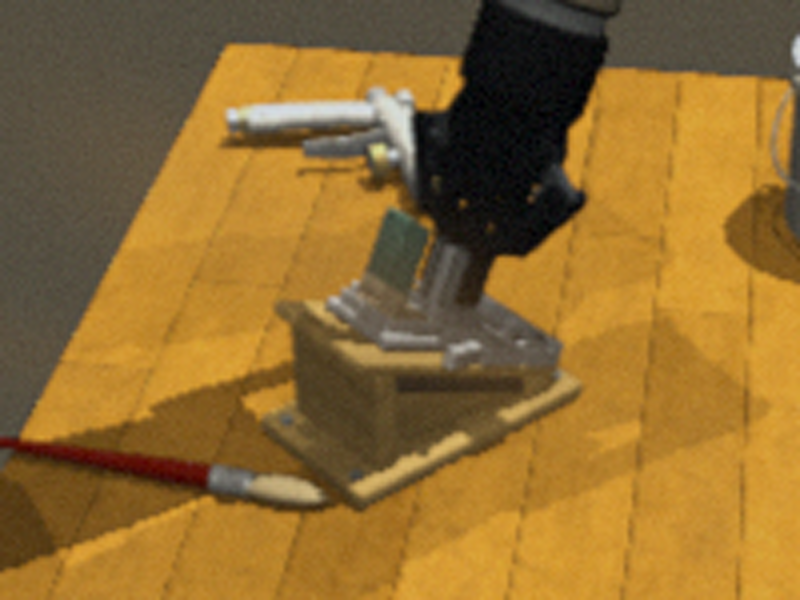

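```bash
python3 - <<'E'
from dk import *
def go(x,z,y=0.9,v=60,**k):
    p,a=cmd(x,z,y,**k); move_l(p,a,speed=v)
for x in (58,57,56,55,54,53,52,51,50):
    go(x,.8,v=15); wait(.2); e=est(); print(x,e)
    if e[1][0]>5: break
xs=x
for z in (.2,-.4,-1.0):
    go(xs,z,v=15); wait(.2); e=est(); print(z,e)
    if e[1][2]>2: break
shot('w_home')
E
```

```text
58 (array([58.04,  0.88,  0.79]), array([-1.7,  0.3, -2.3]), 29.7)
57 (array([57.01,  0.9 ,  0.79]), array([-1.2,  1. , -2.3]), 30.2)
56 (array([56.  ,  0.89,  0.78]), array([-2. ,  0.9, -2.1]), 30.6)
55 (array([55.37,  0.88,  0.82]), array([ 1.1,  0.2, -1.3]), 31.1)
54 (array([55.34,  0.93,  0.91]), array([6.1, 0.2, 0.9]), 31.5)
0.2 (array([55.33,  0.94,  0.49]), array([6.9, 0.5, 1. ]), 32.0)
-0.4 (array([55.32,  0.96,  0.12]), array([5.7, 0.1, 2. ]), 32.4)
-1.0 (array([55.34,  0.97,  0.08]), array([ 8.1, -0.3,  3.6]), 32.9)
w_home 32.8833 [503.1 294.   69.9] [-1.5485e+02  1.0000e-02  1.2855e+02]
```

View pics/w_home.png

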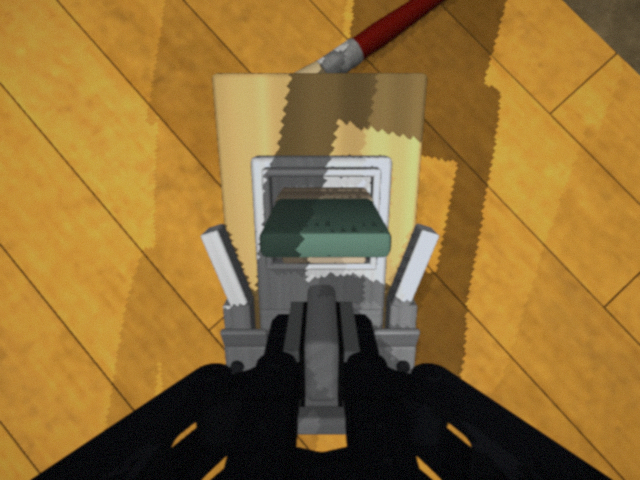

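```bash
python3 - <<'E'
from dk import *
def go(x,z,y=0.9,v=60,**k):
    p,a=cmd(x,z,y,**k); move_l(p,a,speed=v)
go(55,0.3,v=15); wait(.2); print(est())
grip(16); wait(.2); print(est(),get_obs()['grip_width'])
go(55.3,20,v=40); print(est()); go(55.3,50,v=80); print(est())
go(55.3,150,v=150); grip(60); wait(.3)
shot('w_rel')
for n in('side','top'):
    im=get_image(n); x0,y0=(220,100) if n=='side' else (150,160)
    cv2.imwrite(f'pics/{n}_r.png',cv2.resize(im[y0:y0+150,x0:x0+200],None,fx=4,fy=4,interpolation=cv2.INTER_CUBIC)[:,:,::-1])
E
```

```text
(array([55.32,  0.89,  0.3 ]), array([ 5.5,  0.3, -0.2]), 33.4)
(array([54.46,  0.94,  0.62]), array([-0.2,  0.5, -0. ]), 33.8) 16.283600242598446
(array([55.26,  0.92, 20.19]), array([ 0.6, -0.1, -0.3]), 34.5)
(array([54.94,  1.03, 51.04]), array([-0. , -1.1, -0.5]), 35.0)
w_rel 36.5917 [552.6 333.5 205.8] [-155.01    0.    128.55]
```

View pics/w_rel.png

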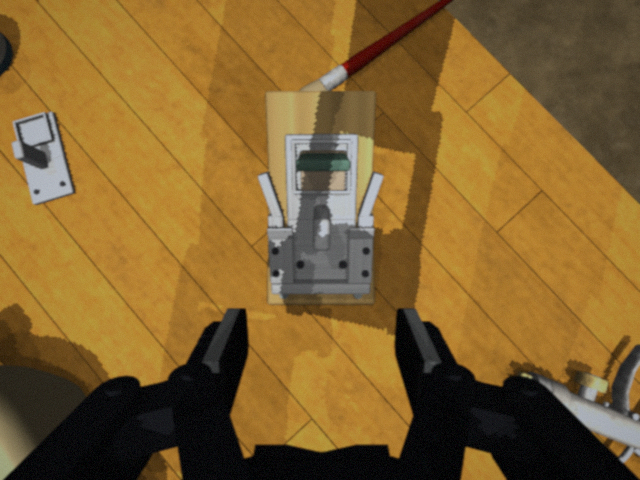

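View pics/side_r.png

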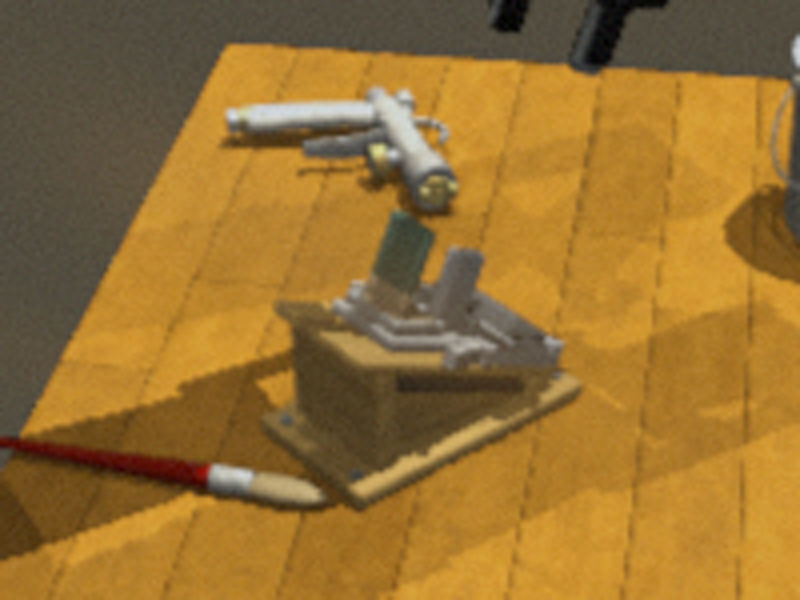

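```bash
python3 - <<'E'
import cv2
im=cv2.imread('pics/w_rel.png')[85:310,250:390]
cv2.imwrite('pics/zr.png',cv2.resize(cv2.convertScaleAbs(im,alpha=1.4),None,fx=2.66,fy=2.66,interpolation=cv2.INTER_CUBIC))
E
cat > f5.py <<'E'
from fit import *
pd=[535.2,320.8,np.radians(218.55)]
cam=wcam('w_rel')
off=[55.3,0.5,0]
L=[np.array(m,float)+off for m in CAR[:1]+CAR[4:]]+[np.array(m,float)+off+[42,0,8] for m in TIL[2:]]+DEC[:2]
overlay('w_rel',cam,'deck',pd,L,'or',250,85,140,225,2.66)
E
python3 f5.py
```

```text
(no output)
```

View pics/zr.png

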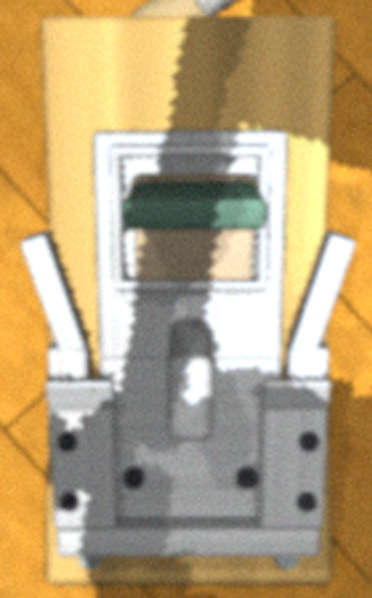

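View pics/or.png

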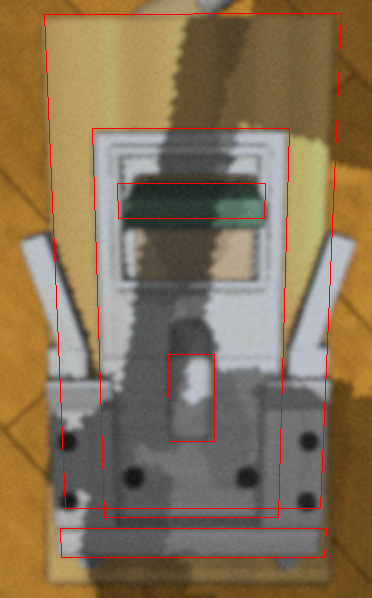

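```bash
python3 - <<'E'
from dk import *
im=get_image('top'); cv2.imwrite('pics/t9.png',im[:,:,::-1])
for k in('cup','jar'): print(k,[(round(d["score"],2),[round(float(x)) for x in d["extent"]]) for d in spot_in(k,'top')][:2])
print(get_obs()['t']); sign_off()
E
```

```text
cup [(0.64, [463, 198, 38, 35])]
jar [(0.67, [396, 192, 30, 36])]
36.8917
the job is handed in; nothing more can be done
```

The job is handed in at about 37 s of the 67 s allowed. `sign_off` reports no verdict, so the results below are from my own checks.

**What I did:**
- I used the large bare-metal carrier, not the pink one or the smaller one.
- I gripped the tile by its plate and stood it in the pocket, foot towards the handle.
- I then lifted the loaded carrier by its fin, tilted it 25°, and slid it nose first under the lips to the stop. I released it and backed the hand off along the deck normal.

**Last checks:**
- **Stop and deck:** Before release, the carrier met the stop at deck x ≈ 55.3 mm (reaction 5–8 N). It met the deck at z ≈ 0.1 mm.
- **Centring:** After release, the wrist picture shows the carrier about 0.5 mm off centre between the lips. The arm pose had suggested about 0.9 mm.
- **Tile:** It is still standing in the pocket, about 2 mm downhill towards the handle and about 1 mm sideways. Both are within the 5 mm limit.
- **Cup and jar:** Their detections in the top camera moved by no more than 1 pixel.
- **Gripper:** It was open and well clear of everything.

**Disagreements:** The wrist-camera fits disagreed by 1–2 mm in position and up to 0.7° in the deck's yaw. The second deck fit also left corner errors of up to about 7 pixels. I relied on contact with the deck and stop for the final position.

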